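# Gather the spindle ends in the tote's pouring corner

## Task

Two sawn-off spindle ends are still lying on the bench: put them in the grey tote with the three that are already in it. Then take the tote by its rim and tilt it until all five ends have slid together into its cut-off pouring corner, spilling none, and finish while still holding it tilted like that in the gripper, ready to be poured: its low edge may stay on the bench, but do not lean it on anything else and do not let go. Leave the sanding block and the filler tin where they are.

Things in the scene. Friction and masses are not known exactly. Their poses are not given: they have to be found in the camera images.
- tote: open grey plastic tote, 260 (x) x 200 (y) x 90 mm high, 0.4 kg empty; floor and walls 6 mm thick, slippery inside. Origin: centre of the underside (of the full 260 x 200 rectangle), z up, x along the long sides. The corner at -x, -y is cut off at 45 degrees, from (-130, -30) to (-60, -100) mm, and has a lower lip, 48 mm high: the pouring corner, which starts roughly towards the robot
- pour_corner (a point): middle of the pouring lip's inner face, on the tote's inner floor: (-90.8, -60.8, 6) mm in the tote's frame. x points into the tote, square to the lip, y along the lip, z up with the tote. An end lying free slides towards it from about 12 to 16 degrees of tilt; along a wall or past other ends it may need 25 to 40 degrees
- pour_edge (a point): middle of the straight 99 mm long bottom edge of the cut-off corner, on the tote's underside, at (-95, -65, 0) mm in the tote's frame; axes as the tote's. The tote can be tilted about this edge, which does not readily slip on the bench
- back_corner (a point): top of the tote's rim at the corner diagonally across from the pouring corner, at (127, 97, 90) mm in the tote's frame; axes as the tote's. The four full-height walls end in a straight thickened rim, 12 mm wide and 14 mm high (z 76 to 90 mm), centred on the wall lines x = 127, x = -127, y = 97 and y = -97 mm: it can be pinched from above anywhere
- inside_1: a sawn-off end of a wooden stair spindle: 36 x 36 mm square foot 28 mm high, with a round turned bead 33 mm across on top, 40 mm high in all, 30 g. Origin: centre of the square underside; z up through the bead, x and y square to the foot's sides. It starts standing in the tote
- inside_2: a sawn-off end of a wooden stair spindle: 36 x 36 mm square foot 28 mm high, with a round turned bead 33 mm across on top, 40 mm high in all, 30 g. Origin: centre of the square underside; z up through the bead, x and y square to the foot's sides. It starts standing in the tote
- inside_3: a sawn-off end of a wooden stair spindle: 36 x 36 mm square foot 28 mm high, with a round turned bead 33 mm across on top, 40 mm high in all, 30 g. Origin: centre of the square underside; z up through the bead, x and y square to the foot's sides. It starts standing in the tote
- stray_1: a sawn-off end of a wooden stair spindle: 36 x 36 mm square foot 28 mm high, with a round turned bead 33 mm across on top, 40 mm high in all, 30 g. Origin: centre of the square underside; z up through the bead, x and y square to the foot's sides. It starts standing on the bench
- stray_2: a sawn-off end of a wooden stair spindle: 36 x 36 mm square foot 28 mm high, with a round turned bead 33 mm across on top, 40 mm high in all, 30 g. Origin: centre of the square underside; z up through the bead, x and y square to the foot's sides. It starts standing on the bench
- sanding_block: bystander: a cork sanding block, 110 x 65 x 35 mm, lying on the bench; origin: centre of its underside, x along its length
- filler_tin: bystander: a closed round tin of filler, 74 mm across, 55 mm high; origin: centre of its underside
Not all that is in view belongs to the job. What is shaped like the stray_2 but red is not meant.

How it is judged (in metres and radians):
On the way:
1. both stray ends have been put in the tote (x of stray_1 in the frame of tote between -0.13 and 0.13 m and y of stray_1 in the frame of tote between -0.1 and 0.1 m and z of stray_1 in the frame of tote between -0.002 and 0.088 m and x of each of stray_1, stray_2 in the frame of pour_corner above -0.006 m and x of stray_2 in the frame of tote between -0.13 and 0.13 m and y of stray_2 in the frame of tote between -0.1 and 0.1 m and z of stray_2 in the frame of tote between -0.002 and 0.088 m and contact force between the fingers and stray_1 below 0.2 N and contact force between the fingers and stray_2 below 0.2 N), for 0.2 s.
At the end, for the whole second after the job is handed in: The gripper's fingers hold the tote (over 1 N of contact) tilted by more than 15 degrees, still, resting on nothing but the bench; all five spindle ends are inside it, at rest, each with its origin within 125 mm of the middle of the pouring lip (x of inside_1 in the frame of tote between -0.13 and 0.13 m and y of inside_1 in the frame of tote between -0.1 and 0.1 m and z of inside_1 in the frame of tote between -0.002 and 0.088 m and x of each of inside_1, inside_2, inside_3, stray_1, stray_2 in the frame of pour_corner above -0.006 m and distance between each of inside_1, inside_2, inside_3, stray_1, stray_2 and pour_corner below 0.125 m and linear speed of each of inside_1, inside_2, inside_3, stray_1, stray_2 below 0.05 m/s and x of inside_2 in the frame of tote between -0.13 and 0.13 m and y of inside_2 in the frame of tote between -0.1 and 0.1 m and z of inside_2 in the frame of tote between -0.002 and 0.088 m and x of inside_3 in the frame of tote between -0.13 and 0.13 m and y of inside_3 in the frame of tote between -0.1 and 0.1 m and z of inside_3 in the frame of tote between -0.002 and 0.088 m and x of stray_1 in the frame of tote between -0.13 and 0.13 m and y of stray_1 in the frame of tote between -0.1 and 0.1 m and z of stray_1 in the frame of tote between -0.002 and 0.088 m and x of stray_2 in the frame of tote between -0.13 and 0.13 m and y of stray_2 in the frame of tote between -0.1 and 0.1 m and z of stray_2 in the frame of tote between -0.002 and 0.088 m and angle between tote's own z axis and vertical above 0.26 rad and contact force between the fingers and tote above 1 N and linear speed of tote below 0.03 m/s and contact force between each of tote, the arm and sanding_block below 0.2 N and contact force between each of tote, the arm and filler_tin below 0.2 N); the arm keeps its last pose, push and grip.
It fails at once if the sanding block is moved more than 30 mm (distance of sanding_block from where it was at the start of the episode above 0.03 m).
It fails at once if the filler tin is moved more than 30 mm (distance of filler_tin from where it was at the start of the episode above 0.03 m).
It fails at once if an end is spilled from the tote (distance between any of inside_1, inside_2, inside_3 and tote above 0.24 m or x of any of inside_1, inside_2, inside_3 in the frame of pour_corner below -0.03 m).
It also fails if it takes over 64 s, if anything falls off the work surface, if the arm or the gripper's body presses on something with over 40 N, if the wrist force passes 120 N, or if a joint passes its speed limit or range.

## Robot

A 6-joint arm with a two-finger parallel gripper is mounted at the origin on the work surface. World frame = base frame: x ahead of the robot, y to its left, z up, the work surface at z = 0. Lengths are in m, angles in degrees, forces in N, time in s.
With the tool pointing down it reaches from about 0.375 to 0.9 m from the base axis. Payload 3.1 kg.
Tool frame: the origin (TCP) lies at the very end of the fingers, on their centre line; the grasp point (between the pads) lies 19 mm behind it; z points along the fingers, y is the line along which they close (so a half turn about z gives the same grasp; the last joint's range is limited). The gripper opens to 87 mm and grips with 3 to 60 N. Pads are 19 mm wide; open, the fingers measure 117 mm over their backs; the gripper's body (75 mm by 190 mm) begins 51 mm behind the grasp point.
Start: joints at [53.829, 30.224, 82.088, -0, 67.689, -10.227], TCP at [0.273, 0.562, 0.197] pointing down, gripper open.
Joint ranges: [-176.69, 176.69], [-43.24, 126.21], [12.49, 139.97], [-82, 262], [0, 151.66], [-163.58, 163.58]. Speed limits (degrees/s): [159.86, 159.86, 180, 180, 180, 180].

## Interface

Orientations are given as a 3x3 rotation matrix whose columns are the frame's x, y, z axes.
In Python, from rig import bot gives the robot as it stands.
- The arm moves only by the tool move_arm, never from a script. Its argument "increments" is a list of rows, each an object with "xyz": the shift along the tool's x, y, z in mm, a list of three; "roll": the turn about the tool's z in rad; "grip": the opening in per cent of the stroke, from 0 (shut) to 100 (fully open). A call has 1 to 5 rows; each row shifts and turns the commanded pose from where the row before left it, along the tool's axes as they then stand; what a row does not reach is not made up. A row lasts 1/12 s, in which the tool goes at most 41.7 mm and 7.16 degrees, less where a joint would pass 70% of its speed; a pose out of reach is approached as far as the arm can. A call is refused whole if a number of a shift passes 41.7 or a number of a turn 0.125, either way. A call with a gripper value outside its range is refused whole. The fingers move at their own pace and stop on an object; the grip force is fixed at half the most. Time passes only in rows, so rows that do not move let the fingers close. It gives the time, the measured TCP pose, the force, the opening and the grip force at its end, in the units of the state.
- bot.read_state(): the state, without advancing time (a new reading comes with each control period).
- bot.capture(name): name is "scene" or "side" or "wrist"; returns (picture, depth): 384x512x3 uint8, red, green, blue; 384x512 float32, m along the optical axis (not along the pixel's ray), 0 where there is no reading.
- bot.camera_model(name): a dict with "intrinsics" (3x3 intrinsics, pixels), "rvec" (rotation vector, rad) and "tvec" (3), from world to camera coordinates, as OpenCV has them; the wrist camera has in their place "tool_from_camera" (4x4, takes a point from camera to tool coordinates, whose origin is the TCP and whose axes are the flange's). Camera axes: x right, y down, z forward; pixel columns grow to the right and rows downward; lengths in m; the calibration is good to about 2 mm. A picture is of the moment at which its call begins: read the wrist's pose just before it. camera_model takes no time and is no camera call.
- bot.hand_in(): hands the job in; it is judged then, once.
Trained networks look in the newest picture that a camera, given by its name, has taken for a name from the list of things; names that differ only in an ending like _2 or _b are one class to them, and where a whole thing is asked for, a point or a joint stands for the part that bears it (a point fixed in the world has none). Each returns a list of dicts, best first, with "conf" (0 to 1); they miss things now and then, are a little off and sometimes report something else, mostly with a low value. They report only what shows in the picture. A call takes as long as a camera call. They do not tell look-alikes from the thing itself.
- bot.spot_in(label, camera): "at" ([x, y, z] in m, in the coordinates of the camera as it stood for that picture, good to about 4 mm: the middle of the surface that is visible of it).
- bot.trace(label, camera): "mask" (384x512 bool, what is visible of it).
The state is a dict: "time_s": time; "joint_positions": joint angles; "qvel": joint speeds; "tau": joint torques, N m; "position": TCP position; "tcp_rot": TCP orientation; "force": force on the tool from outside, world axes, zero at the start; "moment": the same for the moment, N m; "opening": opening from 0.0 (shut) to 1.0 (fully open); "grasp_force": force on a finger pad.
Only numpy, scipy, OpenCV 4.12 (cv2) and the standard library are available. Lean on these libraries where they do the work, as an engineer would, in place of code of your own. Each camera call takes 0.05 s, during which the arm holds its last target. There are 200 camera calls.

## Working session

There is one attempt and no reset: what is moved stays moved. The work goes in short steps, Python scripts to look and compute and a tool call to move; the robot and the scene stay as the last step left them, time stands still between calls to the robot, and variables do not carry over. Pictures are saved under pics/ and viewed, at most 10 in all, crops included, and the job is handed in when it is done.

Besides the shell and the picture viewer there is one more tool, called after ">>>" in YAML: its name, and indented under it one key for each argument. move_arm: Moves the arm, as the interface text tells. Its arguments: {"type":"object","properties":{"increments":{"type":"array"}},"required":["increments"]}

```bash
mkdir -p pics; ls; cat > h.py <<'E'
import numpy as np, cv2
from rig import bot
def T(name):
    m=bot.camera_model(name)
    K=np.array(m["intrinsics"])
    if "rvec" in m:
        R=cv2.Rodrigues(np.array(m["rvec"],float))[0]; t=np.array(m["tvec"],float).ravel()
        M=np.eye(4); M[:3,:3]=R.T; M[:3,3]=-R.T@t
    else:
        s=bot.read_state(); W=np.eye(4); W[:3,:3]=np.array(s["tcp_rot"]); W[:3,3]=s["position"]
        M=W@np.array(m["tool_from_camera"])
    return K,M
def cloud(depth,K,M):
    v,u=np.mgrid[:384,:512]
    P=np.stack([(u-K[0,2])*depth/K[0,0],(v-K[1,2])*depth/K[1,1],depth],-1)
    return P@M[:3,:3].T+M[:3,3]
def shot(name,f=None):
    K,M=T(name); p,d=bot.capture(name)
    if f: cv2.imwrite("pics/"+f,cv2.cvtColor(np.asarray(p),cv2.COLOR_RGB2BGR))
    return np.asarray(p),np.asarray(d),K,M
E
python3 - <<'E'
from h import *
for n in ["scene","side"]:
    p,d,K,M=shot(n,n+"0.png"); C=cloud(d,K,M); np.savez(n+"0.npz",p=p,C=C,d=d)
    print(n,M[:3,3].round(3))
    for l in ["tote","stray_1","sanding_block","filler_tin"]:
        for r in bot.spot_in(l,n):
            print(l,round(r["conf"],2),(M[:3,:3]@np.array(r["at"])+M[:3,3]).round(3))
a=cv2.imread("pics/scene0.png");b=cv2.imread("pics/side0.png")
cv2.imwrite("pics/both0.png",cv2.resize(np.vstack([a,b]),None,fx=.78,fy=.78))
s=bot.read_state();print(s["time_s"],np.array(s["tcp_rot"]).round(3).tolist())
E
```

```text
pics
scene [1.238 0.012 0.866]
tote 0.62 [0.505 0.029 0.036]
stray_1 0.81 [0.615 0.264 0.027]
stray_1 0.6 [0.699 0.372 0.028]
stray_1 0.58 [0.61  0.356 0.026]
stray_1 0.55 [ 0.635 -0.35   0.028]
sanding_block 0.96 [0.476 0.345 0.043]
sanding_block 0.67 [0.612 0.355 0.028]
filler_tin 0.92 [ 0.459 -0.316  0.049]
side [ 0.091 -0.585  0.684]
tote 0.81 [0.523 0.029 0.044]
stray_1 0.75 [0.597 0.347 0.022]
stray_1 0.69 [ 0.611 -0.356  0.027]
stray_1 0.55 [0.606 0.263 0.039]
sanding_block 0.57 [0.452 0.333 0.035]
filler_tin 0.73 [ 0.428 -0.333  0.055]
0.5 [[-0.899, 0.437, -0.0], [0.437, 0.899, -0.0], [0.0, -0.0, -1.0]]
```

View pics/both0.png

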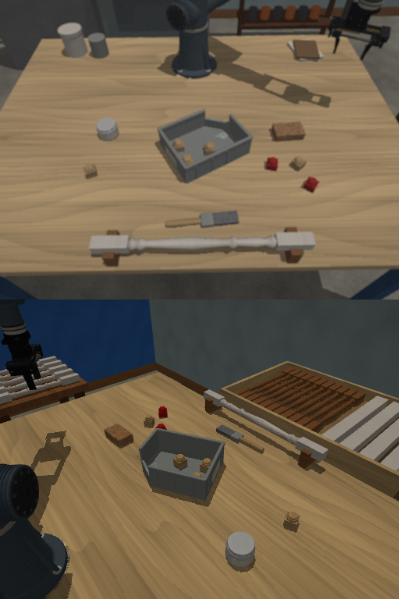

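Scene view (top half): the tote is in the middle at about (205,145), with three ends inside. Wooden strays are at about (298,163) and (90,170). The red look-alikes are at (272,163) and (311,184), and a tin (107,128) and a block (288,130) are nearby. Next I fit the tote, the strays and the inside ends from the depth clouds.

```bash
python3 - <<'E'
from h import *
from scipy.optimize import minimize
from scipy.spatial import cKDTree
S={n:np.load(n+"0.npz") for n in ["scene","side"]}
# tote rim: top points
R=[];I=[]
for n,s in S.items():
    C=s["C"].reshape(-1,3); c=s["p"].reshape(-1,3).astype(int); ok=(s["d"].ravel()>0)
    m=ok&(np.hypot(C[:,0]-.51,C[:,1]-.03)<.22)
    r=C[m&(C[:,2]>.083)&(C[:,2]<.1)]; R.append(r); print(n,len(r),r[:,2].mean() if len(r) else 0)
    I.append((C[m],c[m]))
# model rim centre lines
def seg(a,b): return np.linspace(a,b,80)
mod=np.vstack([seg((.127,-.097),(.127,.097)),seg((-.127,.097),(.127,.097)),seg((-.127,-.03),(-.127,.097)),seg((-.06,-.097),(.127,-.097))])
P=np.vstack(R)[:,:2]; P=P[::max(1,len(P)//1500)]
def f(q):
    c,s=np.cos(q[2]),np.sin(q[2]); L=(P-q[:2])@np.array([[c,-s],[s,c]])
    d1=cKDTree(mod).query(L)[0]; d2=cKDTree(L).query(mod)[0]
    return np.minimum(d1,.02).mean()+np.minimum(d2,.03).mean()
best=min((minimize(f,[.51,.03,a],method="Nelder-Mead",options=dict(initial_simplex=np.array([[.51,.03,a],[.54,.03,a],[.51,.06,a],[.51,.03,a+.3]]))) for a in np.radians(np.arange(0,360,20))),key=lambda r:r.fun)
q=best.x; print("tote",q[:2].round(4),np.degrees(q[2]).round(1)%360,best.fun); np.save("tote.npy",q)
c,s=np.cos(q[2]),np.sin(q[2]);Rt=np.array([[c,-s],[s,c]])
for nm,l in dict(pe=(-.095,-.065),bc=(.127,.097),gripY=(.105,.097),gripX=(.127,.08)).items(): print(nm,(Rt@l+q[:2]).round(3))
for (C,c3),n in zip(I,S):
    L=(C[:,:2]-q[:2])@Rt
    brown=(c3[:,0]-c3[:,2]>35)
    m=brown&(np.abs(L[:,0])<.12)&(np.abs(L[:,1])<.09)&(C[:,2]>.036)&(C[:,2]<.055)&(L.sum(1)>-.14)
    X=L[m].astype(np.float32)
    if len(X)>10:
        _,lab,ce=cv2.kmeans(X,3,None,(3,50,1e-5),5,0); print(n,len(X),[ (ce[k].round(3).tolist(),int((lab==k).sum())) for k in range(3)])
for n,s_ in S.items():
    C=s_["C"];p=s_["p"].astype(int)
    for g in [(.605,.352),(.62,-.352)]:
        m=(np.hypot(C[...,0]-g[0],C[...,1]-g[1])<.045)&(C[...,2]>.008)&(C[...,2]<.06)&(s_["d"]>0)
        t=m&(C[...,2]>.035)
        X=C[m][:,:2].astype(np.float32)
        print(n,g,m.sum(),t.sum(),C[t].mean(0).round(4),C[m].max(0).round(3),C[m].min(0).round(3),cv2.minAreaRect(X*1000),p[m].mean(0).round())
m=bot.camera_model("wrist");print(np.array(m["tool_from_camera"]).round(3).tolist())
E
```

```text
scene 1236 0.08909771275128678
side 1192 0.08872686683659192
tote [0.5214 0.0334] 299.1 0.004514596802649274
pe [0.418 0.085]
bc [ 0.668 -0.03 ]
gripY [ 0.657 -0.011]
gripX [ 0.653 -0.039]
scene 262 [([-0.007000000216066837, 0.029999999329447746], 90), ([0.07999999821186066, -0.03999999910593033], 85), ([0.08799999952316284, 0.039000000804662704], 87)]
side 215 [([0.08699999749660492, 0.029999999329447746], 89), ([0.08100000023841858, -0.04100000113248825], 41), ([-0.00800000037997961, 0.020999999716877937], 85)]
scene (0.605, 0.352) 235 84 [0.6057 0.3561 0.0395] [0.629 0.38  0.045] [0.59  0.333 0.008] ((604.7283935546875, 356.1502380371094), (35.961875915527344, 35.79682159423828), 38.02678680419922) [114.  95.  70.]
scene (0.62, -0.352) 238 92 [ 0.6258 -0.3524  0.0393] [ 0.647 -0.331  0.044] [ 0.603 -0.375  0.008] ((624.1393432617188, -353.4102783203125), (37.608333587646484, 36.08442687988281), 20.586889266967773) [118.  98.  72.]
side (0.605, 0.352) 148 41 [0.6018 0.3542 0.0389] [0.627 0.369 0.042] [0.58  0.331 0.008] ((602.0870971679688, 354.9737243652344), (36.7177734375, 36.765472412109375), 39.23857498168945) [89. 70. 43.]
side (0.62, -0.352) 328 125 [ 0.6199 -0.3554  0.0392] [ 0.646 -0.333  0.042] [ 0.598 -0.377  0.008] ((621.8764038085938, -354.66754150390625), (38.50596237182617, 35.779727935791016), 21.13397216796875) [101.  79.  49.]
[[-0.0, -0.961, -0.275, 0.075], [1.0, -0.0, 0.0, 0.0], [-0.0, -0.275, 0.961, -0.188], [0.0, 0.0, 0.0, 1.0]]
```

>>> move_arm:
  increments:
    - {"xyz": [-39,-4,0],"roll": 0,"grip": 72}
    - {"xyz": [-39,-4,0],"roll": 0,"grip": 72}
    - {"xyz": [-39,-4,0],"roll": 0,"grip": 72}
    - {"xyz": [-39,-4,0],"roll": 0,"grip": 72}
    - {"xyz": [-39,-4,0],"roll": 0,"grip": 72}

```text
time_s: 0.92
position: [0.4413, 0.4578, 0.1971]
tcp_rot: [[-0.899, 0.437, 0.0], [0.437, 0.899, 0.0], [-0.0, 0.0, -1.0]]
force: [0.3, -0.2, 0.8]
opening: 0.752
grasp_force: 0.0
```

>>> move_arm:
  increments:
    - {"xyz": [-39,-4,0],"roll": 0,"grip": 72}
    - {"xyz": [-39,-4,0],"roll": 0,"grip": 72}
    - {"xyz": [-39,-4,0],"roll": 0,"grip": 72}
    - {"xyz": [-38,-4,0],"roll": 0,"grip": 72}
    - {"xyz": [-38,-5,0],"roll": 0,"grip": 72}

```text
time_s: 1.33
position: [0.6059, 0.3542, 0.197]
tcp_rot: [[-0.899, 0.438, 0.0], [0.438, 0.899, 0.0], [-0.0, 0.0, -1.0]]
force: [1.0, 0.7, 0.1]
opening: 0.726
grasp_force: 0.0
```

>>> move_arm:
  increments:
    - {"xyz": [0,0,20],"roll": 0.1135,"grip": 72}
    - {"xyz": [0,0,20],"roll": 0.1135,"grip": 72}
    - {"xyz": [0,0,20],"roll": 0.1135,"grip": 72}
    - {"xyz": [0,0,20],"roll": 0.1135,"grip": 72}
    - {"xyz": [0,0,0],"roll": 0,"grip": 72}

```text
time_s: 1.75
position: [0.6012, 0.3538, 0.1121]
tcp_rot: [[-0.614, 0.789, -0.009], [0.789, 0.614, -0.003], [0.003, -0.009, -1.0]]
force: [-0.6, -0.2, -0.3]
opening: 0.719
grasp_force: 0.0
```

```bash
cat >> h.py <<'E'
def delta(x,y,z=None,ang=None):
    s=bot.read_state(); R=np.array(s["tcp_rot"]); p=np.array(s["position"])
    t=np.array([x,y,p[2] if z is None else z])
    a=np.degrees(np.arctan2(R[1,1],R[0,1]))
    print("t",s["time_s"],"pos",p.round(4),"yang",a.round(1),"open",round(s["opening"],3),"gf",s["grasp_force"],"F",np.round(s["force"],1),"j6",s["joint_positions"][5])
    print("tool delta mm",(1000*R.T@(t-p)).round(1), "roll rad", None if ang is None else np.radians((a-ang+90)%180-90).round(3))
E
python3 - <<'E'
from h import *
p,d,K,M=shot("wrist","w1.png");C=cloud(d,K,M)
for z0,z1 in [(.01,.06),(.034,.06)]:
    m=(np.hypot(C[...,0]-.604,C[...,1]-.3555)<.035)&(C[...,2]>z0)&(C[...,2]<z1)&(d>0)
    print(m.sum(), C[m].mean(0).round(4),cv2.minAreaRect((C[m][:,:2]*1000).astype(np.float32)))
delta(.604,.3555,.005,38)
E
```

```text
1983 [0.6024 0.361  0.0332] ((604.8236083984375, 358.3376770019531), (35.809791564941406, 36.14595413208008), 37.22372055053711)
1092 [0.6039 0.3592 0.0386] ((604.7396240234375, 358.0559387207031), (30.862180709838867, 31.365558624267578), 64.88983917236328)
t 1.8 pos [0.6024 0.3545 0.1143] yang 38.2 open 0.722 gf 0.0 F [-0.2  0.4  0.2] j6 -16.830002631955185
tool delta mm [ -0.4   2.5 109.3] roll rad 0.003
```

>>> move_arm:
  increments:
    - {"xyz": [1,3,36],"roll": 0,"grip": 72}
    - {"xyz": [0,0,36],"roll": 0,"grip": 72}
    - {"xyz": [0,0,26],"roll": 0,"grip": 72}
    - {"xyz": [0,0,10],"roll": 0,"grip": 72}
    - {"xyz": [0,0,0],"roll": 0,"grip": 72}

```text
time_s: 2.22
position: [0.6047, 0.3576, 0.0071]
tcp_rot: [[-0.618, 0.786, -0.004], [0.786, 0.618, -0.002], [0.001, -0.004, -1.0]]
force: [-0.4, 0.4, -0.3]
opening: 0.717
grasp_force: 0.0
```

>>> move_arm:
  increments:
    - {"xyz": [0,0,0],"roll": 0,"grip": 20}
    - {"xyz": [0,0,0],"roll": 0,"grip": 20}
    - {"xyz": [0,0,0],"roll": 0,"grip": 20}
    - {"xyz": [0,0,0],"roll": 0,"grip": 20}
    - {"xyz": [0,0,0],"roll": 0,"grip": 20}

```text
time_s: 2.63
position: [0.607, 0.3584, 0.0106]
tcp_rot: [[-0.616, 0.787, 0.002], [0.787, 0.616, 0.001], [-0.001, 0.002, -1.0]]
force: [0.5, -0.2, -0.0]
opening: 0.426
grasp_force: 0.0
```

```bash
python3 - <<'E'
from h import *
q=np.load("tote.npy");c,s=np.cos(q[2]),np.sin(q[2]);Rt=np.array([[c,-s],[s,c]])
for l in [(-.06,.0),(-.02,-.045),(0,-.04),(-.07,.02),(-.075,.03)]:
    print(l,(Rt@l+q[:2]).round(4))
delta(*(Rt@np.array((-.06,0))+q[:2]),.15,29.1)
E
```

```text
(-0.06, 0.0) [0.4922 0.0858]
(-0.02, -0.045) [0.4723 0.029 ]
(0, -0.04) [0.4864 0.0139]
(-0.07, 0.02) [0.5048 0.1043]
(-0.075, 0.03) [0.5111 0.1135]
t 2.6333 pos [0.607  0.3584 0.0106] yang 38.1 open 0.426 gf 0.0 F [ 0.5 -0.2 -0. ] j6 -16.559172832485558
tool delta mm [-143.9 -258.1 -139.9] roll rad 0.156
```

>>> move_arm:
  increments:
    - {"xyz": [0,0,0],"roll": 0,"grip": 60}
    - {"xyz": [0,0,3],"roll": 0,"grip": 60}
    - {"xyz": [0,0,3],"roll": 0,"grip": 10}
    - {"xyz": [0,0,0],"roll": 0,"grip": 10}
    - {"xyz": [0,0,0],"roll": 0,"grip": 10}

```text
time_s: 3.05
position: [0.6056, 0.3578, 0.0023]
tcp_rot: [[-0.616, 0.788, -0.001], [0.788, 0.616, -0.0], [0.0, -0.001, -1.0]]
force: [0.0, -0.9, -0.1]
opening: 0.425
grasp_force: 0.0
```

>>> move_arm:
  increments:
    - {"xyz": [0,0,0],"roll": 0,"grip": 10}
    - {"xyz": [0,0,0],"roll": 0,"grip": 10}
    - {"xyz": [0,0,0],"roll": 0,"grip": 10}
    - {"xyz": [0,0,0],"roll": 0,"grip": 10}
    - {"xyz": [0,0,0],"roll": 0,"grip": 10}

```text
time_s: 3.47
position: [0.6063, 0.3581, 0.0031]
tcp_rot: [[-0.616, 0.787, 0.0], [0.787, 0.616, 0.0], [-0.0, 0.0, -1.0]]
force: [0.0, 0.2, 1.2]
opening: 0.313
grasp_force: 30.0
```

>>> move_arm:
  increments:
    - {"xyz": [0,0,-40],"roll": 0,"grip": 10}
    - {"xyz": [0,0,-40],"roll": 0,"grip": 10}
    - {"xyz": [0,0,-40],"roll": 0,"grip": 10}
    - {"xyz": [0,0,-25],"roll": 0,"grip": 10}
    - {"xyz": [0,0,0],"roll": 0,"grip": 10}

```text
time_s: 3.88
position: [0.6104, 0.3599, 0.1558]
tcp_rot: [[-0.616, 0.787, 0.013], [0.787, 0.616, 0.005], [-0.004, 0.013, -1.0]]
force: [0.5, 0.1, 0.1]
opening: 0.308
grasp_force: 30.0
```

```bash
python3 - <<'E'
from h import *
delta(.4922,.0858,None,29.1)
E
```

```text
t 3.8833 pos [0.6104 0.3599 0.1558] yang 38.1 open 0.308 gf 30.000085830688477 F [0.5 0.1 0.1] j6 -16.543963852408357
tool delta mm [-143.  -262.    -2.9] roll rad 0.156
```

```bash
python3 - <<'E'
from h import *
p,d,K,M=shot("wrist","w2.png");p2,d2,K2,M2=shot("scene","s2.png")
a=cv2.imread("pics/w2.png");b=cv2.imread("pics/s2.png")[100:290,240:495]
b=cv2.resize(b,(512,381))
cv2.imwrite("pics/c2.png",cv2.resize(np.vstack([a,b]),None,fx=.78,fy=.78))
C=cloud(d2,K2,M2)
m=(np.hypot(C[...,0]-.605,C[...,1]-.357)<.03)&(C[...,2]>.008)&(C[...,2]<.06)&(d2>0);print(m.sum())
E
```

```text
0
```

View pics/c2.png

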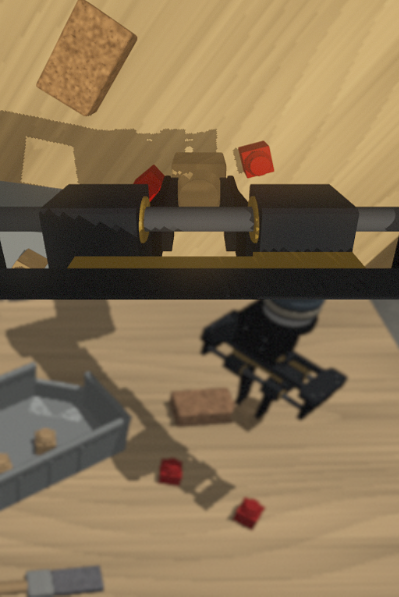

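The end is held between the fingers (wrist view at about (198,180)), and its spot on the bench is empty. Next I carry it over the tote.

>>> move_arm:
  increments:
    - {"xyz": [-18,-33,0],"roll": 0,"grip": 10}
    - {"xyz": [-18,-33,0],"roll": 0,"grip": 10}
    - {"xyz": [-18,-33,0],"roll": 0,"grip": 10}
    - {"xyz": [-18,-33,0],"roll": 0,"grip": 10}
    - {"xyz": [-18,-33,0],"roll": 0,"grip": 10}

```text
time_s: 4.4
position: [0.5286, 0.1839, 0.1456]
tcp_rot: [[-0.617, 0.787, -0.005], [0.787, 0.617, -0.001], [0.003, -0.005, -1.0]]
force: [1.3, -0.1, -0.2]
opening: 0.31
grasp_force: 30.0
```

>>> move_arm:
  increments:
    - {"xyz": [-18,-33,0],"roll": 0,"grip": 10}
    - {"xyz": [-18,-32,0],"roll": 0,"grip": 10}
    - {"xyz": [-17,-32,0],"roll": 0,"grip": 10}
    - {"xyz": [0,0,0],"roll": 0.078,"grip": 10}
    - {"xyz": [0,0,0],"roll": 0.078,"grip": 10}

```text
time_s: 4.82
position: [0.4848, 0.082, 0.146]
tcp_rot: [[-0.48, 0.877, -0.006], [0.877, 0.48, 0.0], [0.003, -0.005, -1.0]]
force: [0.7, -0.2, -0.3]
opening: 0.306
grasp_force: 30.0
```

```bash
python3 - <<'E'
from h import *
p,d,K,M=shot("side","s3.png");C=cloud(d,K,M)
delta(.4922,.0858,.03,29.1)
cv2.imwrite("pics/c3.png",cv2.resize(cv2.imread("pics/s3.png")[120:300,140:340],(500,450)))
E
```

```text
t 4.8667 pos [0.4856 0.0828 0.1462] yang 28.6 open 0.31 gf 30.000440776348114 F [ 0.1 -0.1  0.4] j6 -31.938828884506457
tool delta mm [ -0.9   7.7 116.1] roll rad -0.009
```

View pics/c3.png

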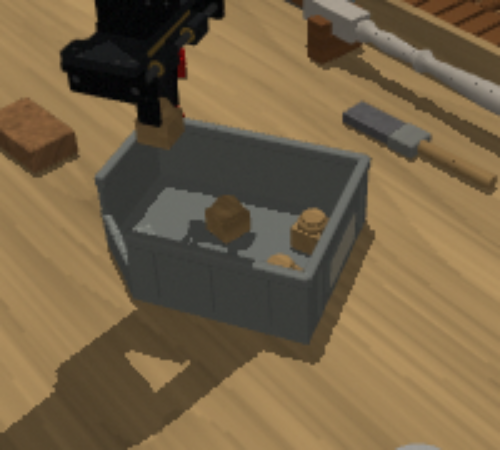

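The side view shows the held end at (160,125), with its foot sticking out below the fingertips. I measure how far before lowering it.

```bash
python3 - <<'E'
from h import *
p,d,K,M=shot("side");C=cloud(d,K,M);p=p.astype(int)
m=(np.hypot(C[...,0]-.487,C[...,1]-.084)<.045)&(C[...,2]>.095)&(C[...,2]<.19)&(d>0)&(p[...,0]-p[...,2]>30)
X=C[m];print(m.sum(),X.min(0).round(3),X.max(0).round(3),X.mean(0).round(3))
E
```

```text
218 [0.461 0.058 0.145] [0.51  0.091 0.185] [0.481 0.072 0.163]
```

>>> move_arm:
  increments:
    - {"xyz": [-1,7,36],"roll": 0,"grip": 10}
    - {"xyz": [0,0,36],"roll": 0,"grip": 10}
    - {"xyz": [0,0,30],"roll": 0,"grip": 10}
    - {"xyz": [0,0,14],"roll": 0,"grip": 10}
    - {"xyz": [0,0,0],"roll": 0,"grip": 10}

```text
time_s: 5.33
position: [0.4906, 0.087, 0.0278]
tcp_rot: [[-0.489, 0.872, -0.01], [0.872, 0.489, 0.0], [0.005, -0.009, -1.0]]
force: [-0.5, 0.4, -0.3]
opening: 0.309
grasp_force: 30.0
```

>>> move_arm:
  increments:
    - {"xyz": [0,0,0],"roll": 0,"grip": 10}
    - {"xyz": [0,0,0],"roll": 0,"grip": 55}
    - {"xyz": [0,0,0],"roll": 0,"grip": 55}
    - {"xyz": [0,0,0],"roll": 0,"grip": 60}
    - {"xyz": [0,0,0],"roll": 0,"grip": 60}

```text
time_s: 5.75
position: [0.4953, 0.0865, 0.0331]
tcp_rot: [[-0.487, 0.874, 0.002], [0.874, 0.487, -0.0], [-0.001, 0.002, -1.0]]
force: [-0.3, -1.1, 0.6]
opening: 0.528
grasp_force: 0.0
```

>>> move_arm:
  increments:
    - {"xyz": [0,0,-36],"roll": 0,"grip": 60}
    - {"xyz": [0,0,-36],"roll": 0,"grip": 60}
    - {"xyz": [0,0,-36],"roll": 0,"grip": 65}
    - {"xyz": [0,0,-36],"roll": 0,"grip": 72}
    - {"xyz": [0,0,0],"roll": 0,"grip": 72}

```text
time_s: 6.17
position: [0.4995, 0.0864, 0.1832]
tcp_rot: [[-0.487, 0.873, 0.016], [0.873, 0.487, -0.001], [-0.008, 0.013, -1.0]]
force: [0.4, -0.4, -0.3]
opening: 0.691
grasp_force: 0.0
```

```bash
python3 - <<'E'
from h import *
p,d,K,M=shot("side","s4.png")
delta(.623,-.354,None,21)
cv2.imwrite("pics/c4.png",cv2.resize(cv2.imread("pics/s4.png")[120:300,140:340],(500,450)))
E
```

```text
t 6.2167 pos [0.4977 0.0864 0.1805] yang 29.1 open 0.702 gf 0.0 F [-0.1  0.5  0.3] j6 -31.970189531862715
tool delta mm [-445.7 -105.     1.6] roll rad 0.142
```

View pics/c4.png

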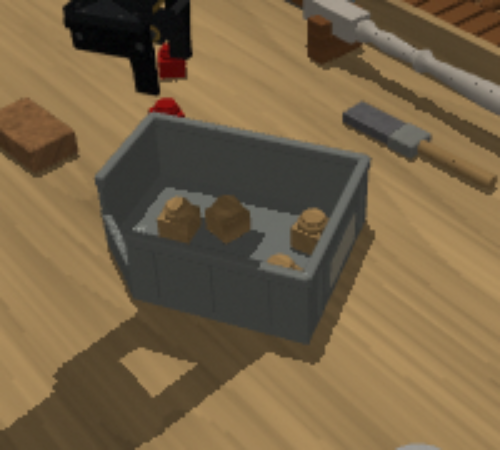

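Stray 1 now stands in the tote at crop position (177,220). Next is stray 2.

>>> move_arm:
  increments:
    - {"xyz": [-37,-9,0],"roll": 0,"grip": 72}
    - {"xyz": [-37,-9,0],"roll": 0,"grip": 72}
    - {"xyz": [-37,-9,0],"roll": 0,"grip": 72}
    - {"xyz": [-37,-9,0],"roll": 0,"grip": 72}
    - {"xyz": [-37,-9,0],"roll": 0,"grip": 72}

```text
time_s: 6.63
position: [0.5444, -0.0983, 0.1751]
tcp_rot: [[-0.487, 0.874, -0.002], [0.874, 0.487, 0.001], [0.002, -0.001, -1.0]]
force: [0.4, 0.7, -0.4]
opening: 0.718
grasp_force: 0.0
```

>>> move_arm:
  increments:
    - {"xyz": [-37,-9,0],"roll": 0,"grip": 72}
    - {"xyz": [-37,-9,0],"roll": 0,"grip": 72}
    - {"xyz": [-37,-9,0],"roll": 0,"grip": 72}
    - {"xyz": [-37,-9,0],"roll": 0,"grip": 72}
    - {"xyz": [-37,-8,0],"roll": 0,"grip": 72}

```text
time_s: 7.05
position: [0.5958, -0.2815, 0.1746]
tcp_rot: [[-0.486, 0.874, -0.002], [0.874, 0.486, 0.002], [0.002, -0.001, -1.0]]
force: [-0.2, -0.6, 0.0]
opening: 0.722
grasp_force: 0.0
```

>>> move_arm:
  increments:
    - {"xyz": [-37,-8,0],"roll": 0,"grip": 72}
    - {"xyz": [-37,-8,0],"roll": 0,"grip": 72}
    - {"xyz": [0,0,30],"roll": 0.071,"grip": 72}
    - {"xyz": [0,0,30],"roll": 0.071,"grip": 72}
    - {"xyz": [0,0,0],"roll": 0,"grip": 72}

```text
time_s: 7.47
position: [0.6136, -0.3498, 0.1077]
tcp_rot: [[-0.355, 0.935, -0.012], [0.935, 0.355, 0.01], [0.013, -0.008, -1.0]]
force: [-0.9, 1.1, -0.8]
opening: 0.718
grasp_force: 0.0
```

```bash
python3 - <<'E'
from h import *
p,d,K,M=shot("wrist");C=cloud(d,K,M)
for z0,z1 in [(.01,.06),(.034,.06)]:
    m=(np.hypot(C[...,0]-.623,C[...,1]+.354)<.035)&(C[...,2]>z0)&(C[...,2]<z1)&(d>0)
    print(m.sum(), C[m].mean(0).round(4),cv2.minAreaRect((C[m][:,:2]*1000).astype(np.float32)))
delta(.623,-.354,.003,21)
E
```

```text
2009 [ 0.622  -0.3501  0.0331] ((623.505126953125, -353.65325927734375), (36.12434005737305, 36.106407165527344), 21.4508113861084)
1099 [ 0.6229 -0.3524  0.0385] ((623.2489013671875, -353.7859802246094), (30.487106323242188, 31.042654037475586), 82.60693359375)
t 7.5167 pos [ 0.615  -0.3502  0.1106] yang 21.0 open 0.718 gf 0.0 F [-0.  -0.3 -0.1] j6 -59.699356197527635
tool delta mm [ -7.5   6.7 107.5] roll rad 0.0
```

>>> move_arm:
  increments:
    - {"xyz": [-6,6,36],"roll": 0,"grip": 72}
    - {"xyz": [0,0,36],"roll": 0,"grip": 72}
    - {"xyz": [0,0,26],"roll": 0,"grip": 72}
    - {"xyz": [0,0,10],"roll": 0,"grip": 72}
    - {"xyz": [0,0,0],"roll": 0,"grip": 72}

```text
time_s: 7.93
position: [0.6251, -0.3543, 0.0059]
tcp_rot: [[-0.36, 0.933, -0.004], [0.933, 0.36, 0.003], [0.004, -0.003, -1.0]]
force: [-0.1, -0.2, -0.0]
opening: 0.72
grasp_force: 0.0
```

>>> move_arm:
  increments:
    - {"xyz": [0,0,0],"roll": 0,"grip": 72}
    - {"xyz": [0,0,0],"roll": 0,"grip": 72}

```text
time_s: 8.1
position: [0.6283, -0.3571, 0.0109]
tcp_rot: [[-0.359, 0.933, 0.004], [0.933, 0.359, -0.003], [-0.004, 0.003, -1.0]]
force: [0.4, -0.0, 0.1]
opening: 0.719
grasp_force: 0.0
```

```bash
python3 - <<'E'
from h import *
delta(.623,-.354,.003,21)
E
```

```text
t 8.1 pos [ 0.6283 -0.3571  0.0109] yang 21.0 open 0.719 gf 0.0 F [ 0.4 -0.   0.1] j6 -59.465930077650945
tool delta mm [ 4.8 -3.9  7.8] roll rad 0.0
```

>>> move_arm:
  increments:
    - {"xyz": [3,-3,3],"roll": 0,"grip": 72}
    - {"xyz": [0,0,2],"roll": 0,"grip": 72}
    - {"xyz": [0,0,0],"roll": 0,"grip": 10}
    - {"xyz": [0,0,0],"roll": 0,"grip": 10}
    - {"xyz": [0,0,0],"roll": 0,"grip": 10}

```text
time_s: 8.52
position: [0.6227, -0.3544, 0.0034]
tcp_rot: [[-0.358, 0.934, 0.0], [0.934, 0.358, -0.0], [-0.001, 0.0, -1.0]]
force: [0.4, 0.7, 0.0]
opening: 0.573
grasp_force: 0.0
```

>>> move_arm:
  increments:
    - {"xyz": [0,0,0],"roll": 0,"grip": 10}
    - {"xyz": [0,0,0],"roll": 0,"grip": 10}
    - {"xyz": [0,0,0],"roll": 0,"grip": 10}
    - {"xyz": [0,0,0],"roll": 0,"grip": 10}
    - {"xyz": [0,0,0],"roll": 0,"grip": 10}

```text
time_s: 8.93
position: [0.6227, -0.3543, 0.0029]
tcp_rot: [[-0.358, 0.934, 0.0], [0.934, 0.358, -0.0], [-0.0, 0.0, -1.0]]
force: [-0.1, 0.4, 0.5]
opening: 0.309
grasp_force: 30.1
```

>>> move_arm:
  increments:
    - {"xyz": [0,0,-40],"roll": 0,"grip": 10}
    - {"xyz": [0,0,-40],"roll": 0,"grip": 10}
    - {"xyz": [0,0,-40],"roll": 0,"grip": 10}
    - {"xyz": [0,0,-25],"roll": 0,"grip": 10}
    - {"xyz": [0,0,0],"roll": 0,"grip": 10}

```text
time_s: 9.35
position: [0.6266, -0.3572, 0.1561]
tcp_rot: [[-0.358, 0.934, 0.011], [0.934, 0.358, -0.009], [-0.012, 0.007, -1.0]]
force: [0.5, -1.0, 0.8]
opening: 0.31
grasp_force: 30.1
```

```bash
python3 - <<'E'
from h import *
q=np.load("tote.npy");c,s=np.cos(q[2]),np.sin(q[2]);Rt=np.array([[c,-s],[s,c]])
g=Rt@np.array((-.015,-.048))+q[:2];print(g)
delta(*g,None,29.1)
E
```

```text
[0.47215164 0.0231327 ]
t 9.35 pos [ 0.6266 -0.3572  0.1561] yang 21.0 open 0.31 gf 30.078944598790258 F [ 0.5 -1.   0.8] j6 -59.52428115335544
tool delta mm [410.4  -8.   -5.2] roll rad -0.142
```

>>> move_arm:
  increments:
    - {"xyz": [37,-0.5,0],"roll": 0,"grip": 10}
    - {"xyz": [37,-0.5,0],"roll": 0,"grip": 10}
    - {"xyz": [37,-0.5,0],"roll": 0,"grip": 10}
    - {"xyz": [37,-0.5,0],"roll": 0,"grip": 10}
    - {"xyz": [37,-0.5,0],"roll": 0,"grip": 10}

```text
time_s: 9.77
position: [0.5526, -0.1807, 0.1472]
tcp_rot: [[-0.357, 0.934, -0.001], [0.934, 0.357, 0.001], [0.001, -0.001, -1.0]]
force: [0.7, 0.7, -0.2]
opening: 0.309
grasp_force: 30.1
```

>>> move_arm:
  increments:
    - {"xyz": [37,-0.5,0],"roll": 0,"grip": 10}
    - {"xyz": [37,-0.5,0],"roll": 0,"grip": 10}
    - {"xyz": [37,-0.5,0],"roll": 0,"grip": 10}
    - {"xyz": [37,-0.5,0],"roll": 0,"grip": 10}
    - {"xyz": [37,-0.5,0],"roll": 0,"grip": 10}

```text
time_s: 10.18
position: [0.4841, -0.009, 0.1475]
tcp_rot: [[-0.357, 0.934, -0.001], [0.934, 0.357, 0.0], [0.001, -0.001, -1.0]]
force: [1.2, -0.2, -0.3]
opening: 0.31
grasp_force: 30.1
```

>>> move_arm:
  increments:
    - {"xyz": [36,-0.5,0],"roll": -0.071,"grip": 10}
    - {"xyz": [0,0,0],"roll": -0.071,"grip": 10}
    - {"xyz": [0,0,0],"roll": 0,"grip": 10}
    - {"xyz": [0,0,0],"roll": 0,"grip": 10}
    - {"xyz": [0,0,0],"roll": 0,"grip": 10}

```text
time_s: 10.6
position: [0.473, 0.0222, 0.1479]
tcp_rot: [[-0.484, 0.875, 0.001], [0.875, 0.484, -0.0], [-0.001, 0.001, -1.0]]
force: [-0.3, -0.4, -1.4]
opening: 0.312
grasp_force: 30.1
```

```bash
python3 - <<'E'
from h import *
delta(.4722,.0231,.028,29.1)
E
```

```text
t 10.6 pos [0.473  0.0222 0.1479] yang 29.0 open 0.312 gf 30.077247521840036 F [-0.3 -0.4 -1.4] j6 -39.832385387129435
tool delta mm [  1.3  -0.3 119.9] roll rad -0.002
```

>>> move_arm:
  increments:
    - {"xyz": [1,0,36],"roll": 0,"grip": 10}
    - {"xyz": [0,0,36],"roll": 0,"grip": 10}
    - {"xyz": [0,0,30],"roll": 0,"grip": 10}
    - {"xyz": [0,0,17],"roll": 0,"grip": 10}
    - {"xyz": [0,0,0],"roll": 0,"grip": 10}

```text
time_s: 11.02
position: [0.4699, 0.0228, 0.0256]
tcp_rot: [[-0.483, 0.875, -0.007], [0.875, 0.483, 0.001], [0.004, -0.005, -1.0]]
force: [-0.3, 0.4, 0.8]
opening: 0.308
grasp_force: 30.1
```

>>> move_arm:
  increments:
    - {"xyz": [0,0,0],"roll": 0,"grip": 10}
    - {"xyz": [0,0,0],"roll": 0,"grip": 10}
    - {"xyz": [0,0,0],"roll": 0,"grip": 50}
    - {"xyz": [0,0,0],"roll": 0,"grip": 50}
    - {"xyz": [0,0,0],"roll": 0,"grip": 50}

```text
time_s: 11.43
position: [0.4726, 0.0236, 0.0301]
tcp_rot: [[-0.486, 0.874, 0.003], [0.874, 0.486, -0.001], [-0.002, 0.002, -1.0]]
force: [0.0, -0.4, -0.0]
opening: 0.454
grasp_force: 0.0
```

>>> move_arm:
  increments:
    - {"xyz": [0,0,-36],"roll": 0,"grip": 50}
    - {"xyz": [0,0,-36],"roll": 0,"grip": 50}
    - {"xyz": [0,0,-36],"roll": 0,"grip": 50}
    - {"xyz": [0,0,-36],"roll": 0,"grip": 50}
    - {"xyz": [0,0,0],"roll": 0,"grip": 50}

```text
time_s: 11.85
position: [0.4765, 0.0232, 0.1798]
tcp_rot: [[-0.487, 0.873, 0.015], [0.873, 0.487, -0.003], [-0.01, 0.012, -1.0]]
force: [0.8, -0.4, 0.2]
opening: 0.5
grasp_force: 0.0
```

```bash
cat >> h.py <<'E'
def totefit(frames,q0,zr=(.083,.1)):
    from scipy.optimize import minimize
    from scipy.spatial import cKDTree
    seg=lambda a,b: np.linspace(a,b,80)
    mod=np.vstack([seg((.127,-.097),(.127,.097)),seg((-.127,.097),(.127,.097)),seg((-.127,-.03),(-.127,.097)),seg((-.06,-.097),(.127,-.097))])
    P=[]
    for p,d,C in frames:
        C=C[d>0]; P.append(C[(np.hypot(C[:,0]-q0[0],C[:,1]-q0[1])<.2)&(C[:,2]>zr[0])&(C[:,2]<zr[1])][:,:2])
    P=np.vstack(P)
    def f(q):
        c,s=np.cos(q[2]),np.sin(q[2]); L=(P-q[:2])@np.array([[c,-s],[s,c]])
        return np.minimum(cKDTree(mod).query(L)[0],.02).mean()+np.minimum(cKDTree(L).query(mod)[0],.03).mean()
    r=minimize(f,q0,method="Nelder-Mead",options=dict(initial_simplex=np.array([q0,q0+[.02,0,0],q0+[0,.02,0],q0+[0,0,.1]])))
    return r.x,r.fun
E
python3 - <<'E'
from h import *
fr=[]
for n in ["scene","side"]:
    p,d,K,M=shot(n,n+"5.png"); fr.append((p,d,cloud(d,K,M)))
a=cv2.imread("pics/side5.png")[120:300,140:340];b=cv2.imread("pics/scene5.png")[120:240,180:340]
cv2.imwrite("pics/c5.png",np.vstack([cv2.resize(a,(400,300)),cv2.resize(b,(400,300))]))
q,e=totefit(fr[1:],np.load("tote.npy"));print(q,np.degrees(q[2])%360,e)
c,s=np.cos(q[2]),np.sin(q[2]);Rt=np.array([[c,-s],[s,c]])
for l in [(.105,.097),(.127,.08),(-.095,-.065)]: print(l,Rt@l+q[:2])
delta(*(Rt@np.array((.105,.097))+q[:2]),None,29.1)
E
```

```text
[ 0.51787227  0.03078534 -1.05849206] 299.352872245708 0.0045894302395189995
(0.105, 0.097) [ 0.65388878 -0.01318634]
(0.127, 0.08) [ 0.6498554 -0.0406951]
(-0.095, -0.065) [0.41464938 0.08172683]
t 11.95 pos [0.4728 0.0237 0.1751] yang 29.1 open 0.498 gf 0.0 F [ 0.4 -0.  -0.5] j6 -39.811015907472125
tool delta mm [-120.3  140.2    1. ] roll rad 0.0
```

View pics/c5.png

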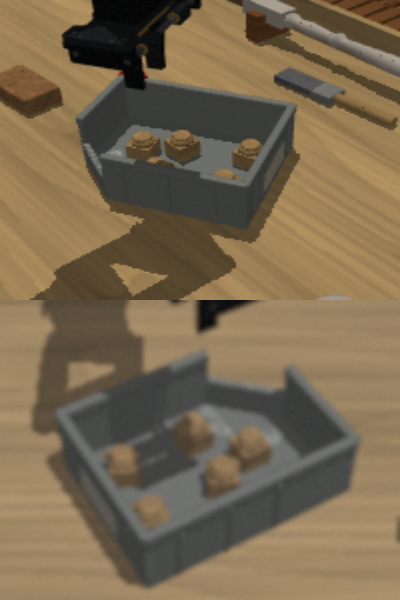

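All five ends stand in the tote. Next I move above the y=97 rim near the back corner.

>>> move_arm:
  increments:
    - {"xyz": [-20,24,0],"roll": 0,"grip": 50}
    - {"xyz": [-20,24,0],"roll": 0,"grip": 50}
    - {"xyz": [-20,24,0],"roll": 0,"grip": 50}
    - {"xyz": [-20,24,0],"roll": 0,"grip": 50}
    - {"xyz": [-20,24,0],"roll": 0,"grip": 50}

```text
time_s: 12.37
position: [0.625, -0.0052, 0.1709]
tcp_rot: [[-0.486, 0.874, -0.004], [0.874, 0.486, 0.001], [0.002, -0.003, -1.0]]
force: [0.8, -0.4, 0.6]
opening: 0.503
grasp_force: 0.0
```

>>> move_arm:
  increments:
    - {"xyz": [-20,23,0],"roll": 0,"grip": 50}
    - {"xyz": [0,0,0],"roll": 0,"grip": 50}
    - {"xyz": [0,0,0],"roll": 0,"grip": 50}
    - {"xyz": [0,0,0],"roll": 0,"grip": 50}
    - {"xyz": [0,0,0],"roll": 0,"grip": 50}

```text
time_s: 12.78
position: [0.6528, -0.0109, 0.1717]
tcp_rot: [[-0.487, 0.874, -0.004], [0.874, 0.487, 0.001], [0.003, -0.003, -1.0]]
force: [-0.3, 0.5, 0.1]
opening: 0.503
grasp_force: 0.0
```

```bash
python3 - <<'E'
from h import *
p,d,K,M=shot("wrist","w6.png");C=cloud(d,K,M)
s=bot.read_state();R=np.array(s["tcp_rot"]);t=np.array(s["position"])
L=(C-t)@R
m=(d>0)&(C[...,2]>.082)&(C[...,2]<.1)&(np.abs(L[...,1])<.04)
X=L[m]*1000;print(m.sum(),C[m][:,2].mean())
for a in range(-60,60,8):
    k=(X[:,0]>=a)&(X[:,0]<a+8)
    if k.sum()>3: print(a+4,k.sum(),X[k,1].min().round(1),X[k,1].max().round(1),np.median(X[k,1]).round(1))
delta(.6555,-.012,.066,29.2)
E
```

```text
4038 0.08934534931223315
-24 393 -39.8 10.8 -15.3
-16 511 -39.9 10.7 -13.6
-8 124 -0.2 10.6 5.5
0 128 -0.2 10.5 5.1
8 135 -0.2 10.5 4.7
16 137 -1.0 10.4 4.7
24 148 -1.0 10.4 4.6
32 153 -1.0 10.2 4.6
40 151 -1.0 10.2 4.6
48 149 -1.0 10.1 4.5
56 164 -0.9 10.8 4.5
t 12.8333 pos [ 0.6531 -0.0109  0.1722] yang 29.1 open 0.5 gf 0.0 F [ 0.8 -0.4 -0. ] j6 -39.86804459258012
tool delta mm [ -2.3   1.8 106.2] roll rad -0.001
```

View pics/w6.png

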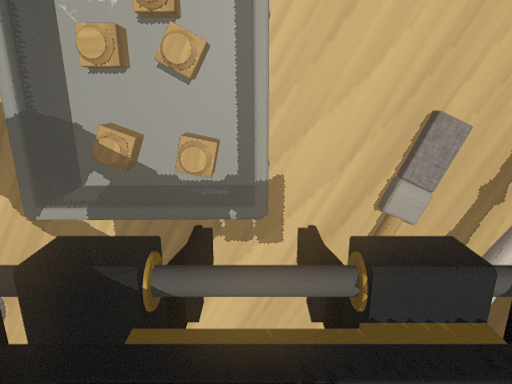

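The wrist view shows the y=97 wall running up to the corner at about (265,215). Its rim centre is about 5 mm to tool +y, so I correct by that, descend and pinch.

>>> move_arm:
  increments:
    - {"xyz": [3,5,30],"roll": 0,"grip": 50}
    - {"xyz": [0,0,30],"roll": 0,"grip": 50}
    - {"xyz": [0,0,26],"roll": 0,"grip": 50}
    - {"xyz": [0,0,14],"roll": 0,"grip": 50}
    - {"xyz": [0,0,6],"roll": 0,"grip": 50}

```text
time_s: 13.25
position: [0.6547, -0.0057, 0.0643]
tcp_rot: [[-0.487, 0.874, -0.006], [0.874, 0.487, 0.001], [0.004, -0.005, -1.0]]
force: [-0.4, 0.4, -0.7]
opening: 0.5
grasp_force: 0.0
```

>>> move_arm:
  increments:
    - {"xyz": [0,0,0],"roll": 0,"grip": 50}
    - {"xyz": [0,0,0],"roll": 0,"grip": 50}
    - {"xyz": [0,0,0],"roll": 0,"grip": 0}
    - {"xyz": [0,0,0],"roll": 0,"grip": 0}
    - {"xyz": [0,0,0],"roll": 0,"grip": 0}

```text
time_s: 13.67
position: [0.6588, -0.0066, 0.0684]
tcp_rot: [[-0.486, 0.874, 0.003], [0.874, 0.486, -0.0], [-0.002, 0.002, -1.0]]
force: [0.2, -0.8, 0.1]
opening: 0.358
grasp_force: 0.0
```

>>> move_arm:
  increments:
    - {"xyz": [0,0,0],"roll": 0,"grip": 0}
    - {"xyz": [0,0,0],"roll": 0,"grip": 0}
    - {"xyz": [0,0,0],"roll": 0,"grip": 0}
    - {"xyz": [0,0,0],"roll": 0,"grip": 0}
    - {"xyz": [0,0,0],"roll": 0,"grip": 0}

```text
time_s: 14.08
position: [0.6579, -0.0064, 0.0669]
tcp_rot: [[-0.486, 0.874, -0.0], [0.874, 0.486, 0.0], [0.0, -0.0, -1.0]]
force: [0.3, 0.6, -1.1]
opening: 0.029
grasp_force: 0.0
```

```bash
cat > tilt.py <<'E'
from h import *
# grasp pivot geometry in world: diag axis from tote yaw
yaw=np.radians(-60.8); g=np.array([.103,.097,.083]); pe=np.array([-.095,-.065,0])
u=np.array([1,1,0])/2**.5; n=np.array([1,-1,0])/2**.5
Rz=np.array([[np.cos(yaw),-np.sin(yaw),0],[np.sin(yaw),np.cos(yaw),0],[0,0,1]])
def rot(th): return cv2.Rodrigues(Rz@n*th)[0]
v=Rz@(g-pe)
if __name__=="__main__":
    delta(.65,-.01,.066,29.2)
    R=np.array(bot.read_state()["tcp_rot"])
    c0=np.degrees(np.arctan2(*(Rz@[0,1,0])[1::-1])); prev=v;pa=0
    for th in range(4,41,4):
        Q=rot(-np.radians(th)); w=Q@v
        if w[2]<v[2]: Q=rot(np.radians(th)); w=Q@v
        x=Q@Rz@[1,0,0]; ang=np.degrees(np.arctan2(x[1],x[0]))-np.degrees(yaw)
        print(th,"total",(1000*(w-v)).round(1),"tool step",(1000*R.T@(w-prev)).round(1),"yaw",round(ang,2)); prev=w
E
python3 tilt.py
```

```text
t 14.0833 pos [ 0.6579 -0.0064  0.0669] yang 29.1 open 0.029 gf 0.0 F [ 0.3  0.6 -1.1] j6 -39.38185353525241
tool delta mm [ 0.7 -8.6  0.9] roll rad -0.002
4 total [-6.2  1.7 17.6] tool step [  4.5  -4.5 -17.6] yaw -0.07
8 total [-13.5   3.8  34.6] tool step [  5.4  -5.4 -17.1] yaw -0.28
12 total [-22.    6.2  51.1] tool step [  6.2  -6.2 -16.5] yaw -0.63
16 total [-31.5   8.9  67. ] tool step [  7.   -7.  -15.8] yaw -1.13
20 total [-42.1  11.9  82.1] tool step [  7.8  -7.8 -15.1] yaw -1.78
24 total [-53.7  15.2  96.4] tool step [  8.5  -8.5 -14.3] yaw -2.59
28 total [-66.2  18.7 109.8] tool step [  9.2  -9.2 -13.4] yaw -3.56
32 total [-79.5  22.5 122.3] tool step [  9.8  -9.8 -12.5] yaw -4.7
36 total [-93.7  26.5 133.8] tool step [ 10.4 -10.4 -11.5] yaw -6.03
40 total [-108.6   30.7  144.2] tool step [ 10.9 -11.  -10.4] yaw -7.55
```

>>> move_arm:
  increments:
    - {"xyz": [0,0,0],"roll": 0,"grip": 0}
    - {"xyz": [0,0,0],"roll": 0,"grip": 0}
    - {"xyz": [0,0,0],"roll": 0,"grip": 0}

```text
time_s: 14.33
position: [0.6579, -0.0065, 0.0669]
tcp_rot: [[-0.486, 0.874, -0.0], [0.874, 0.486, 0.0], [0.0, -0.0, -1.0]]
force: [1.1, -0.0, -0.2]
opening: 0.003
grasp_force: 0.0
```

```bash
python3 - <<'E'
from h import *
s=bot.read_state();print(s["opening"],s["grasp_force"])
p,d,K,M=shot("wrist","w7.png");p2,d2,K2,M2=shot("scene","s7.png")
b=cv2.imread("pics/s7.png")[120:240,180:340];a=cv2.imread("pics/w7.png")
cv2.imwrite("pics/c7.png",np.vstack([cv2.resize(a,(400,300)),cv2.resize(b,(400,300))]))
E
```

```text
0.0034681616549424757 0.0
```

View pics/c7.png

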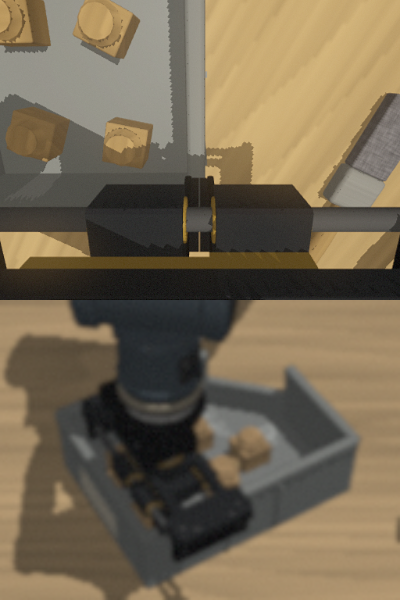

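```bash
python3 - <<'E'
from h import *
a=cv2.imread("pics/w7.png")[190:340,180:330]
cv2.imwrite("pics/c8.png",cv2.resize(a,(600,600),interpolation=cv2.INTER_CUBIC))
p,d,K,M=shot("wrist");C=cloud(d,K,M)
s=bot.read_state();R=np.array(s["tcp_rot"]);t=np.array(s["position"])
L=(C-t)@R
for r in range(206,250,4): print(r,[(u,*(L[r,u]*1000).round(0).astype(int)) for u in range(228,284,7) if d[r,u]>0])
E
```

```text
206 [(228, np.int64(-8), np.int64(-20), np.int64(61)), (235, np.int64(-8), np.int64(-14), np.int64(60)), (242, np.int64(20), np.int64(-6), np.int64(-23)), (249, np.int64(20), np.int64(-2), np.int64(-21)), (256, np.int64(20), np.int64(1), np.int64(-23)), (263, np.int64(15), np.int64(5), np.int64(-9)), (270, np.int64(-10), np.int64(13), np.int64(67)), (277, np.int64(-10), np.int64(18), np.int64(67))]
210 [(228, np.int64(-11), np.int64(-20), np.int64(60)), (235, np.int64(-11), np.int64(-14), np.int64(61)), (242, np.int64(18), np.int64(-6), np.int64(-23)), (249, np.int64(18), np.int64(-2), np.int64(-23)), (256, np.int64(18), np.int64(1), np.int64(-23)), (263, np.int64(13), np.int64(5), np.int64(-10)), (270, np.int64(-14), np.int64(13), np.int64(67)), (277, np.int64(-13), np.int64(18), np.int64(66))]
214 [(228, np.int64(-15), np.int64(-20), np.int64(62)), (235, np.int64(-15), np.int64(-15), np.int64(62)), (242, np.int64(15), np.int64(-6), np.int64(-22)), (249, np.int64(16), np.int64(-2), np.int64(-23)), (256, np.int64(16), np.int64(1), np.int64(-23)), (263, np.int64(-16), np.int64(7), np.
[... 2640 characters left out ...]
 (242, np.int64(10), np.int64(-5), np.int64(-46)), (249, np.int64(10), np.int64(-2), np.int64(-44)), (256, np.int64(10), np.int64(1), np.int64(-43)), (263, np.int64(10), np.int64(5), np.int64(-44)), (270, np.int64(11), np.int64(8), np.int64(-47)), (277, np.int64(37), np.int64(7), np.int64(-104))]
246 [(228, np.int64(37), np.int64(-6), np.int64(-107)), (235, np.int64(37), np.int64(-4), np.int64(-106)), (242, np.int64(11), np.int64(-5), np.int64(-50)), (249, np.int64(9), np.int64(-2), np.int64(-47)), (256, np.int64(10), np.int64(1), np.int64(-49)), (263, np.int64(10), np.int64(4), np.int64(-48)), (270, np.int64(11), np.int64(7), np.int64(-50)), (277, np.int64(37), np.int64(7), np.int64(-106))]
```

View pics/c8.png

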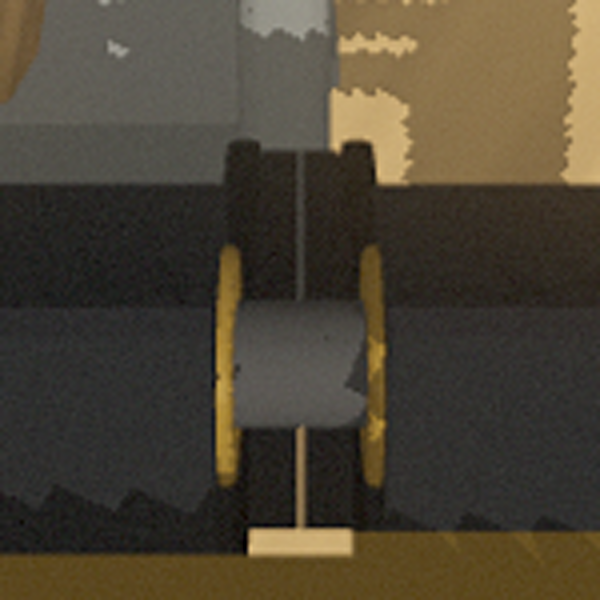

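The crop shows the fingers fully shut at about (300,150), just above the rim top. The depth says the real fingertips end about 27 mm above the reported TCP. That also explains why the strays were held by the bead. I reopen, go about 29 mm lower and pinch again.

>>> move_arm:
  increments:
    - {"xyz": [0,0,0],"roll": 0,"grip": 45}
    - {"xyz": [0,0,0],"roll": 0,"grip": 45}
    - {"xyz": [0,0,0],"roll": 0,"grip": 45}
    - {"xyz": [0,0,0],"roll": 0,"grip": 45}
    - {"xyz": [0,0,0],"roll": 0,"grip": 45}

```text
time_s: 14.9
position: [0.6579, -0.0065, 0.067]
tcp_rot: [[-0.486, 0.874, 0.0], [0.874, 0.486, -0.0], [-0.0, 0.0, -1.0]]
force: [-0.3, 0.1, 0.1]
opening: 0.298
grasp_force: 0.0
```

>>> move_arm:
  increments:
    - {"xyz": [0,0,10],"roll": 0,"grip": 45}
    - {"xyz": [0,0,10],"roll": 0,"grip": 45}
    - {"xyz": [0,0,9],"roll": 0,"grip": 45}
    - {"xyz": [0,0,0],"roll": 0,"grip": 45}
    - {"xyz": [0,0,0],"roll": 0,"grip": 45}

```text
time_s: 15.32
position: [0.6568, -0.0063, 0.0364]
tcp_rot: [[-0.486, 0.874, -0.003], [0.874, 0.486, 0.001], [0.002, -0.002, -1.0]]
force: [-0.3, -0.7, 0.9]
opening: 0.451
grasp_force: 0.0
```

>>> move_arm:
  increments:
    - {"xyz": [0,0,0],"roll": 0,"grip": 0}
    - {"xyz": [0,0,0],"roll": 0,"grip": 0}
    - {"xyz": [0,0,0],"roll": 0,"grip": 0}
    - {"xyz": [0,0,0],"roll": 0,"grip": 0}
    - {"xyz": [0,0,0],"roll": 0,"grip": 0}

```text
time_s: 15.73
position: [0.6578, -0.0066, 0.0383]
tcp_rot: [[-0.487, 0.874, -0.0], [0.874, 0.487, -0.0], [-0.0, -0.0, -1.0]]
force: [-1.8, -0.8, 0.7]
opening: 0.158
grasp_force: 0.7
```

>>> move_arm:
  increments:
    - {"xyz": [0,0,0],"roll": 0,"grip": 0}
    - {"xyz": [0,0,0],"roll": 0,"grip": 0}
    - {"xyz": [0,0,0],"roll": 0,"grip": 0}

```text
time_s: 15.98
position: [0.6576, -0.0065, 0.0383]
tcp_rot: [[-0.487, 0.873, -0.0], [0.873, 0.487, -0.0], [0.0, -0.001, -1.0]]
force: [-1.9, -0.5, 1.9]
opening: 0.136
grasp_force: 30.0
```

Grasp confirmed: opening 11.8 mm at 30 N. Next I tilt about the pour edge.

>>> move_arm:
  increments:
    - {"xyz": [1.5,-1.5,-5.9],"roll": 0,"grip": 0}
    - {"xyz": [1.5,-1.5,-5.9],"roll": 0,"grip": 0}
    - {"xyz": [1.5,-1.5,-5.9],"roll": 0,"grip": 0}
    - {"xyz": [1.8,-1.8,-5.7],"roll": 0.002,"grip": 0}
    - {"xyz": [1.8,-1.8,-5.7],"roll": 0.002,"grip": 0}

```text
time_s: 16.4
position: [0.6465, -0.0031, 0.0675]
tcp_rot: [[-0.483, 0.876, -0.0], [0.876, 0.483, 0.0], [0.0, 0.0, -1.0]]
force: [-0.0, -0.7, -2.7]
opening: 0.135
grasp_force: 30.2
```

>>> move_arm:
  increments:
    - {"xyz": [1.8,-1.8,-5.7],"roll": 0.002,"grip": 0}
    - {"xyz": [2.1,-2.1,-5.5],"roll": 0.002,"grip": 0}
    - {"xyz": [2.1,-2.1,-5.5],"roll": 0.002,"grip": 0}
    - {"xyz": [2.1,-2.1,-5.5],"roll": 0.002,"grip": 0}
    - {"xyz": [0,0,0],"roll": 0,"grip": 0}

```text
time_s: 16.82
position: [0.6359, 0.0002, 0.0906]
tcp_rot: [[-0.476, 0.88, 0.001], [0.88, 0.476, 0.0], [-0.001, 0.001, -1.0]]
force: [-0.1, -0.2, -4.1]
opening: 0.141
grasp_force: 30.3
```

```bash
cat > look.py <<'E'
from tilt import *
import sys
def look(f):
    fr=[];im=[]
    for k in ["side","scene"]:
        p,d,K,M=shot(k,k+f+".png"); C=cloud(d,K,M); fr.append((p.astype(int),d,C))
    a=cv2.imread("pics/side"+f+".png")[100:320,120:360];b=cv2.imread("pics/scene"+f+".png")[100:240,180:340]
    cv2.imwrite("pics/l"+f+".png",np.vstack([cv2.resize(a,(400,300)),cv2.resize(b,(400,300))]))
    return fr
fr=look(sys.argv[1])
# tote floor / outer walls: fit a plane to the grey inner floor in the tote frame tilted by th
th0=float(sys.argv[2])
pw=np.array([.4165,.0833,0])
for th in [th0]:
    Q=rot(-np.radians(th))
    if (Q@v)[2]<v[2]: Q=rot(np.radians(th))
    for (p,d,C),k in zip(fr,["side","scene"]):
        L=((C-pw)@Q)@Rz+pe
        ok=(d>0)&(np.abs(L[...,0])<.118)&(np.abs(L[...,1])<.088)&(L[...,2]>-.02)&(L[...,2]<.07)&(L[...,0]+L[...,1]>-.15)
        grey=ok&(abs(p[...,0]-p[...,2])<14)&(p.max(-1)>60)&(L[...,2]<.02)
        if grey.sum()>50:
            G=L[grey]; A=np.c_[G[:,:2],np.ones(len(G))]; co=np.linalg.lstsq(A,G[:,2],rcond=None)[0]; print(k,"floor n",grey.sum(),"slopes deg",np.degrees(co[:2]).round(1),"z0",co[2].round(4))
        br=ok&(p[...,0]-p[...,2]>28)&(L[...,2]>.02)&(L[...,2]<.06)
        m=np.zeros(br.shape,np.uint8);m[br]=1
        n_,lab,st,ce=cv2.connectedComponentsWithStats(m)
        for i in range(1,n_):
            if st[i,4]>15: print(k,st[i,4],(L[lab==i].mean(0)*1000).round(0))
delta(0,0)
E
python3 look.py 9 12
```

```text
side floor n 654 slopes deg [ 1.5 -2.5] z0 0.0085
side 202 [-5. 21. 37.]
side 97 [80. 29. 42.]
side 260 [-44.  -7.  38.]
side 50 [ 78. -40.  52.]
scene floor n 166 slopes deg [ 0.7 -3.5] z0 0.0071
scene 20 [-23. -31.  41.]
scene 190 [-46.  17.  39.]
t 16.9167 pos [ 6.362e-01 -1.000e-04  8.970e-02] yang 28.4 open 0.139 gf 30.128331921296194 F [-0.1 -0.1 -3.6] j6 -38.47713334155282
tool delta mm [ 302.9 -559.5   -0.8] roll rad None
```

>>> move_arm:
  increments:
    - {"xyz": [2.3,-2.3,-5.3],"roll": 0.003,"grip": 0}
    - {"xyz": [2.3,-2.3,-5.3],"roll": 0.003,"grip": 0}
    - {"xyz": [2.3,-2.3,-5.3],"roll": 0.003,"grip": 0}
    - {"xyz": [2.6,-2.6,-5],"roll": 0.004,"grip": 0}
    - {"xyz": [2.6,-2.6,-5],"roll": 0.004,"grip": 0}

```text
time_s: 17.33
position: [0.6192, 0.0051, 0.1158]
tcp_rot: [[-0.46, 0.888, 0.0], [0.888, 0.46, 0.0], [0.0, 0.0, -1.0]]
force: [0.4, 0.9, -3.4]
opening: 0.144
grasp_force: 30.4
```

>>> move_arm:
  increments:
    - {"xyz": [2.6,-2.6,-5],"roll": 0.004,"grip": 0}
    - {"xyz": [2.8,-2.8,-4.8],"roll": 0.004,"grip": 0}
    - {"xyz": [2.8,-2.8,-4.8],"roll": 0.004,"grip": 0}
    - {"xyz": [2.8,-2.8,-4.8],"roll": 0.004,"grip": 0}
    - {"xyz": [0,0,0],"roll": 0,"grip": 0}

```text
time_s: 17.75
position: [0.604, 0.01, 0.1356]
tcp_rot: [[-0.447, 0.895, 0.0], [0.895, 0.447, -0.0], [-0.0, 0.0, -1.0]]
force: [-0.3, 0.5, -4.2]
opening: 0.145
grasp_force: 30.1
```

>>> move_arm:
  increments:
    - {"xyz": [3.1,-3.1,-4.5],"roll": 0.005,"grip": 0}
    - {"xyz": [3.1,-3.1,-4.5],"roll": 0.005,"grip": 0}
    - {"xyz": [3.1,-3.1,-4.5],"roll": 0.005,"grip": 0}
    - {"xyz": [0,0,0],"roll": 0,"grip": 0}
    - {"xyz": [0,0,0],"roll": 0,"grip": 0}

```text
time_s: 18.17
position: [0.5919, 0.014, 0.1484]
tcp_rot: [[-0.434, 0.901, -0.0], [0.901, 0.434, -0.0], [-0.0, -0.0, -1.0]]
force: [-0.3, 0.7, -4.2]
opening: 0.149
grasp_force: 30.0
```

```bash
python3 look.py 10 28
```

```text
side floor n 463 slopes deg [ 5.4 -5.8] z0 0.0119
side 364 [-61. -21.  45.]
scene 30 [-101.  -10.   45.]
t 18.2667 pos [0.5922 0.0138 0.148 ] yang 25.7 open 0.146 gf 29.976175260826494 F [ 0.2 -0.2 -4.1] j6 -35.13209116043157
tool delta mm [ 2.441e+02 -5.397e+02  2.000e-01] roll rad None
```

View pics/l10.png

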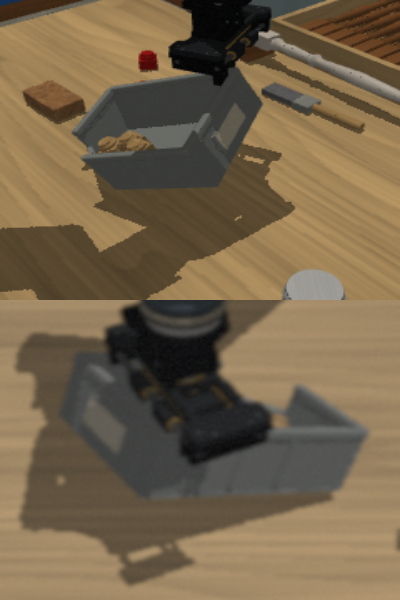

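The side view shows the tote tilted, with the ends bunched at the pouring corner (about (125,142)) and the rest of the visible floor clear. The near wall could still hide some, so I check from the wrist camera numerically.

```bash
cat > cnt.py <<'E'
from h import *
from scipy.optimize import least_squares
from scipy.spatial.transform import Rotation as Ro
import sys
def segs():
    a=[((.127,-.097),(.127,.097)),((-.127,.097),(.127,.097)),((-.127,-.03),(-.127,.097)),((-.06,-.097),(.127,-.097))]
    return a
V={}
for k in ["wrist","side"]:
    p,d,K,M=shot(k); C=cloud(d,K,M); V[k]=(p.astype(int),d,C,M)
    V[k]+=([ (r["conf"],M[:3,:3]@np.array(r["at"])+M[:3,3]) for r in bot.spot_in("inside_1",k)],)
# surface model distance: floor top z=6, outer/inner walls -> fit grey points to nearest of: floor, wall inner faces, wall outer, rim top
P=[]
for k in V:
    p,d,C,M,_=V[k]
    m=(d>0)&(abs(p[...,0]-p[...,2])<16)&(p.max(-1)>45)&(np.hypot(C[...,0]-.5,C[...,1]-.04)<.24)&(C[...,2]>.012)&(C[...,2]<.3)
    X=C[m]; P.append(X[::max(1,len(X)//1500)])
P=np.vstack(P)
def box(L):
    x,y,z=L.T; o=[]
    def fc(dn,a,lo,hi,b,l2,h2):
        e1=np.maximum(0,np.maximum(lo-a,a-hi)); e2=np.maximum(0,np.maximum(l2-b,b-h2)); return np.sqrt(dn**2+e1**2+e2**2)
    o.append(fc(z-.006,x,-.124,.124,y,-.094,.094))
    for s_,r0 in ((1,-.1),(-1,-.03)):
        for w in (.124,.130): o.append(fc(x-s_*w,y,r0,.1,z,0,.088))
    for s_,r0 in ((1,-.13),(-1,-.06)):
        for w in (.094,.100): o.append(fc(y-s_*w,x,r0,.13,z,0,.088))
    u=(x+y)/2**.5;n=(x-y)/2**.5
    for w in (-.1131,-.1071): o.append(fc(u-w,n,-.07,.03,z,0,.048))
    for s_,r0 in ((1,-.1),(-1,-.03)): o.append(fc(z-.09,x-s_*.127,-.006,.006,y,r0,.1))
    for s_,r0 in ((1,-.13),(-1,-.06)): o.append(fc(z-.09,y-s_*.097,-.006,.006,x,r0,.13))
    return np.min(o,0)
th=float(sys.argv[1]); yaw=np.radians(-60.8)
Rz=Ro.from_euler("z",yaw).as_matrix(); nax=Rz@np.array([1,-1,0])/2**.5
def pose(q): R=Ro.from_rotvec(q[:3]).as_matrix()@R0; return R,q[3:]+t0
best=None
R0=min((Ro.from_rotvec(s_*nax*np.radians(th)).as_matrix()@Rz for s_ in (1,-1)),key=lambda R:-(R@[1,1,0])[2])
t0=np.array([.4165,.0833,0])-R0@[-.095,-.065,0]
f=lambda q:(lambda R,t: np.minimum(box((P-t)@R),.03)/.004)(*pose(q))
r=least_squares(f,np.zeros(6),loss="soft_l1",diff_step=1e-4,x_scale=[.1,.1,.1,.02,.02,.02])
R,t=pose(r.x); print("n",len(P),"res mm",(np.median(f(r.x))*4).round(2),"tilt",np.degrees(np.arccos(R[2,2])).round(1),"z-axis in world",R[:,2].round(3),"x up",np.degrees(np.arcsin(R[2,0])).round(1),"y up",np.degrees(np.arcsin(R[2,1])).round(1))
for l in [(-.13,-.03,0),(-.06,-.1,0),(-.0908,-.0608,.006)]: print("pt",l,(R@l+t).round(4))
for k in V:
    p,d,C,M,S=V[k]
    for c,w in S:
        l=R.T@(w-t); print(k,round(c,2),"tote",(1000*l).round(0),"d_pc",round(1000*np.linalg.norm(l-[-.0908,-.0608,.02])))
    L=(C-t)@R
    b=(d>0)&(p[...,0]-p[...,2]>28)&(np.abs(L[...,0])<.13)&(np.abs(L[...,1])<.1)&(L[...,2]>.01)&(L[...,2]<.1)
    D=np.hypot(L[b][:,0]+.0908,L[b][:,1]+.0608); print(k,"brown",b.sum(),"far>125:",(D>.125).sum(), "max",D.max().round(3) if b.sum() else 0)
    g=(d>0)&(np.abs(L[...,2]-.006)<.006)&(np.abs(L[...,0])<.12)&(np.abs(L[...,1])<.09); 
    H=np.histogram2d(L[g][:,0],L[g][:,1],bins=[np.arange(-.12,.13,.03),np.arange(-.09,.1,.03)])[0].astype(int); print(H.tolist())
delta(0,0)
E
python3 cnt.py 28
```

```text
n 3167 res mm 0.79 tilt 26.4 z-axis in world [-0.343  0.284  0.895] x up 24.1 y up 10.3
pt (-0.13, -0.03, 0) [0.4233 0.1237 0.    ]
pt (-0.06, -0.1, 0) [0.3895 0.032  0.0161]
pt (-0.0908, -0.0608, 0.006) [0.4095 0.0781 0.0159]
wrist 0.82 tote [-24. -18.  37.] d_pc 81
wrist 0.62 tote [ -6. -60.  34.] d_pc 86
wrist 0.62 tote [-56.   5.  39.] d_pc 77
wrist brown 12371 far>125: 0 max 0.098
[[25, 286, 0, 269, 206, 41], [73, 231, 0, 740, 1273, 566], [0, 0, 159, 1132, 1320, 590], [0, 899, 958, 1316, 1407, 624], [1161, 1235, 1294, 1381, 1470, 660], [1201, 1281, 1360, 1447, 1552, 692], [1259, 1337, 1431, 1535, 1634, 574], [1116, 893, 121, 84, 124, 0]]
side 0.67 tote [-23. -30.  40.] d_pc 77
side 0.57 tote [-54.  -7.  39.] d_pc 68
side brown 393 far>125: 4 max 0.272
[[33, 0, 0, 0, 18, 53], [0, 0, 0, 3, 47, 61], [0, 0, 0, 42, 63, 58], [0, 0, 17, 69, 64, 60], [0, 0, 15, 62, 62, 55], [0, 0, 0, 0, 0, 0], [0, 0, 0, 0, 0, 0], [0, 0, 0, 0, 0, 0]]
t 18.4667 pos [0.5923 0.0138 0.1478] yang 25.7 open 0.145 gf 29.965319246275612 F [ 0.2 -0.  -3.5] j6 -35.12552572276249
tool delta mm [ 2.441e+02 -5.398e+02  2.000e-01] roll rad None
```

```bash
python3 - <<'E'
from h import *
shot("wrist","w11.png"); delta(0,0); print(np.abs(bot.read_state()["qvel"]).max())
E
```

```text
t 18.5167 pos [0.5923 0.0138 0.1478] yang 25.7 open 0.144 gf 29.96553418779513 F [-0.3  0.4 -2.8] j6 -35.12645179021131
tool delta mm [ 2.441e+02 -5.398e+02  2.000e-01] roll rad None
0.11578986099519091
```

View pics/w11.png

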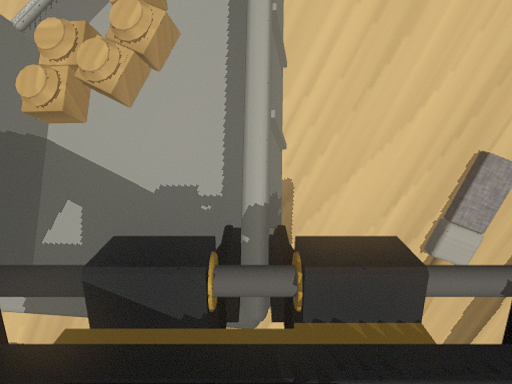

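The wrist view shows all five ends bunched at the lip: (40,85), (62,40), (105,60), (135,25), and one at the top edge near (150,3). The rest of the floor is clear. I let it settle, then hand in.

>>> move_arm:
  increments:
    - {"xyz": [0,0,0],"roll": 0,"grip": 0}
    - {"xyz": [0,0,0],"roll": 0,"grip": 0}
    - {"xyz": [0,0,0],"roll": 0,"grip": 0}
    - {"xyz": [0,0,0],"roll": 0,"grip": 0}
    - {"xyz": [0,0,0],"roll": 0,"grip": 0}

```text
time_s: 18.93
position: [0.5922, 0.0139, 0.148]
tcp_rot: [[-0.433, 0.901, -0.0], [0.901, 0.433, 0.0], [0.0, -0.0, -1.0]]
force: [-1.0, -0.1, -3.8]
opening: 0.148
grasp_force: 30.0
```

```bash
python3 -c "
from h import *
delta(0,0); print(bot.hand_in())"
```

```text
t 18.9333 pos [0.5922 0.0139 0.148 ] yang 25.7 open 0.148 gf 29.973181353143445 F [-1.  -0.1 -3.8] j6 -35.12276179717521
tool delta mm [ 2.440e+02 -5.398e+02  1.000e-01] roll rad None
the job is handed in; nothing more can be done
None
```

I handed the job in at 18.9 s: both strays are in the tote, all five ends are bunched at the pouring corner, and the gripper holds the tote tilted about 26° with a corner of its low edge on the bench; hand-in returned no verdict.

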